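# Hold a tube in the touch mixer

### The arm

A 6-joint arm with a two-finger parallel gripper is mounted at the origin on a cart in front of the work surface, level with it; the furniture and walls round the work are solid. World frame = base frame: x ahead of the robot, y to its left, z up, the work surface at z = 0. Lengths are in m, angles in degrees, forces in N, time in s.
With the tool pointing down it reaches from about 0.425 to 0.95 m from the base axis. Payload 14.7 kg.
Tool frame: the origin (TCP) lies between the finger pads; the fingertips stand 17 mm ahead of it and the grasp point (between the pads) lies 2 mm behind it; z points along the fingers, y is the direction in which the jaws open and shut (so a half turn about z gives the same grasp; the last joint's range is limited). The gripper opens to 85 mm and grips with 20 to 120 N. Pads are 22 mm wide; open, the fingers measure 114 mm over their backs; the gripper's body (76 mm by 85 mm) begins 54 mm behind the grasp point. The pads swing forward as they close: fully open they stand 13 mm farther back than shut.
Start: joints at [-2.67, 27.513, 91.461, -0, 61.026, -2.67], TCP at [0.65, 0, 0.248] pointing down, gripper open.
Joint ranges: [-157.49, 157.49], [-46.99, 117.5], [13.45, 153.17], [-89.5, 269.5], [5.16, 153.95], [-167.48, 167.48]. Speed limits (degrees/s): [108.29, 108.29, 136.94, 172.46, 172.46, 172.46].

### API

Orientations are given as [roll, pitch, yaw] about the fixed x, y, z axes, in that order (R = Rz(yaw) Ry(pitch) Rx(roll)).
In Python, from cell import manip, get_image, silhouettes gives the robot as it stands.
- The arm moves only by the shell command python3 -m handwheel 'ROWS' [OPENING]. ROWS is JSON, one flat list of numbers, 4 for each row, row after row: the shift along the world's x, y, z in m, then the turn about the world's z in rad. In form: [dx, dy, dz, roll, dx, dy, dz, roll, ...]. A call has 1 to 12 rows; each row shifts and turns the commanded pose from where the row before left it; what a row does not reach is not made up. A row lasts 1/8 s, in which the tool goes at most 62.5 mm and 10.7 degrees, less where a joint would pass 70% of its speed; a pose out of reach is approached as far as the arm can. A call with a gripper value outside its range is refused whole. OPENING is the finger opening in m, from 0 to 0.0854, set as the call begins (- or left out, the last holds). The fingers move at their own pace and stop on an object; the grip force is fixed at half the most. Time passes only in rows, so rows that do not move let the fingers close. It gives the time, the measured TCP pose, the force and the opening at its end, in the units of the state.
- manip.get_state(): the state, without advancing time (a new reading comes with each control period).
- get_image(name): name is "scene" or "side" or "wrist"; returns a dict with "image" (480x640x3 uint8, blue, green, red), "fx", "fy", "cx", "cy" (pixels), "dist" ([k1, k2, p1, p2, k3] as OpenCV has them; the pictures are not rectified), "view" (4x4, takes a point from world to camera coordinates). Camera axes: x right, y up, looking along -z (the intrinsics and any distortion apply to the point x, -y, -z); pixel columns grow to the right and rows downward; lengths in m; the calibration is good to about 2 mm. A picture is of the moment at which its call begins. There is no depth.
- manip.close_job(): hands the job in, once; it reports no verdict.
Trained networks look in a picture, given as the dict that the camera call returned (one of the last four; its "shot" number tells which), for a name from the list of things; names that differ only in an ending like _2 or _b are one class to them, and where a whole thing is asked for, a point or a joint stands for the part that bears it (a point fixed in the world has none). Each returns a list of dicts, best first, with "conf" (0 to 1); they miss things now and then, are a little off and sometimes report something else, mostly with a low value. They report only what shows in the picture. A call takes as long as a camera call. They do not tell look-alikes from the thing itself.
- silhouettes(picture, label): "pixels" (480x640 bool, what is visible of it) and "rect" ([left, top, right, bottom] in pixels, round what is visible of it).
The state is a dict: "clock": time; "joints": joint angles; "joint_velocities": joint speeds; "effort": joint torques, N m; "tool_pos": TCP position; "tool_rot": TCP orientation; "wrist_force": force on the tool from outside, world axes, zero at the start; "wrist_torque": the same for the moment, N m; "finger_gap": finger opening in m.
Only numpy, scipy, OpenCV 4.12 (cv2) and the standard library are available. Lean on these libraries where they do the work, as an engineer would, in place of code of your own. Each camera call takes 0.05 s, during which the arm holds its last target.

### The job

First turn the mixer's speed dial clockwise until its white pointer line points at the green mark, and let go of it. Then pick up the orange-capped tube, set it upright in the mixer's sprung rubber cradle and press it down until the rim of the rubber cradle is level with the top of the metal guard ring round it (not right down to the stop). Finish holding it there, still gripped and pressed down; leave the blue-capped tube, the vial rack, the timer and the yellow-lidded cup where they stand.

Things in the scene. Friction and masses are not known exactly. Their poses are not given: they have to be found in the camera images.
- mixer: Touch mixer, fixed to the bench: low white box 124 (x) x 244 (y) mm, its flat grey top 58 mm above the bench. Origin: centre of the underside; at yaw 0 its front (black strip) faces the robot (-x). The cradle stands on the top at local y = +60 mm, x = 0; the dial at local y = -65 mm, x = 0. An aluminium guard ring (76 mm outside, 66 mm inside diameter, top 92 mm above the bench) stands on three thin posts round the cradle.
- cradle_floor (a point): Centre of the inner floor of the sprung cradle, moves with it; 82 mm above the bench when not pressed. The cradle is a black rubber cup on a coil spring: round well 38 mm in diameter with a flat floor, its mouth flared to 51 mm, rim 22 mm above this floor (59 mm outside diameter), so the free rim stands 12 mm above the top of the guard ring.
- cradle (a joint): How far the cradle is pressed down, m: 0 free, 0.012 rim level with the top of the guard ring, 0.017 bottom stop. The spring pushes up with about 2 N when free and 8 N at 0.012 (450 N/m).
- dial_grip (a point): On the dial's vertical axis, 82 mm above the bench, to be gripped from above. The grip is a grey bar 52 mm long, 14 mm wide, from 66 mm to 94 mm above the bench, standing on a round skirt of 60 mm diameter whose top is 66 mm above the bench. A white line on the bar's top runs from its middle to the pointer end. This point's axes turn with the dial.
- dial (a joint): Dial angle, rad, growing clockwise seen from above, 0 to 4.2; 3.0 is the green mark. At value q the pointer points along mixer-frame angle 2.356 - q (counter-clockwise from the mixer's +x). Stiff: stays where it is left (friction about 0.05 N m).
- green_mark (a point): Middle of the green mark on the black scale plate, 38 mm from the dial's axis, 60 mm above the bench. The mark is about 10 mm wide along the scale.
- tube_orange: Closed plastic 50 ml tube with an orange cap, standing on its flat end on the bench: 34 mm diameter (straight round side), 112 mm tall, about 60 g. Origin: centre of its foot, z up along the tube.
- tube_blue: The same tube with a blue cap, standing on the bench; bystander. Origin: centre of its foot.
- vial_rack: White vial rack, 76 x 98 x 54 mm, loose on the bench; bystander. Origin: centre of the underside.
- timer: Small white lab timer, 62 x 66 x 18 mm, loose; bystander. Origin: centre of the underside.
- cup_yellow: Specimen cup with a yellow lid, 62 mm diameter, 69 mm tall, loose; bystander. Origin: centre of the underside.
Mind the look-alikes: they are no part of the job. What is shaped like the tube_orange but red is not meant.

How it is judged:
By the outcome, as a careful person would: the job done as asked, in the order asked, and still so for the second after the job is handed in, while the arm keeps its last pose, push and grip.
It also fails if it takes over 72 s, if anything falls off the work surface, if the arm or the gripper's body presses on something with over 40 N, if the wrist force passes 120 N, or if a joint passes its speed limit or range.

## Working session

There is one attempt and no reset: what is moved stays moved. The work goes in short steps, Python scripts to look and compute and a shell command to move; the robot and the scene stay as the last step left them, time stands still between calls to the robot, and variables do not carry over. Pictures are saved under pics/ and viewed, and the job is handed in when it is done.

```bash
ls; mkdir -p pics; python3 - <<'E'
from cell import manip,get_image
import cv2,numpy as np
print(manip.get_state())
for n in("scene","side","wrist"):
    p=get_image(n); cv2.imwrite(f"pics/{n}0.png",p["image"]); print(n,p["fx"],p["fy"],p["cx"],p["cy"],p["dist"],np.round(p["view"],3).tolist())
E
```

```text
pics
{'clock': 0.0, 'joints': array([-2.66981939e+00,  2.75513439e+01,  9.14930965e+01,  6.13062507e-04,
        6.10259615e+01, -2.66937346e+00]), 'joint_velocities': array([ 0.01220676, -0.03146162, -0.09754376, -0.01513815, -0.02771702,
       -0.0700484 ]), 'effort': array([ 2.41355090e-03, -9.50650907e+01, -4.30184269e+01, -5.27583288e-04,
        1.24796593e-02,  1.26860105e-04]), 'tool_pos': array([6.49614223e-01, 4.41570855e-05, 2.47659770e-01]), 'tool_rot': array([-1.79929699e+02, -3.81417459e-03,  8.99992544e+01]), 'wrist_force': array([ 0.42375056, -0.01492084, -0.39726708]), 'wrist_torque': array([-0.01213524,  0.01018048, -0.00310607]), 'finger_gap': 0.08490443218665414}
scene 519.7604086177836 519.7604086177836 326.77923083604327 230.73464976342737 [-0.01548205  0.          0.          0.          0.        ] [[-0.543, -0.84, 0.001, 0.222], [0.531, -0.342, 0.775, -0.339], [-0.651, 0.421, 0.632, -1.189], [0.0, 0.0, 0.0, 1.0]]
side 576.7374047783101 576.7374047783101 320.7317773251907 237.51560049904592 [0.04881415 0.         0.         0.         0.        ] [[-0.813, -0.582, 0.008, 0.383], [0.334, -0.456, 0.825, -0.253], [-0.477, 0.673, 0.565, -1.571], [0.0, 0.0, 0.0, 1.0]]
wrist 378.7190546436933 378.7190546436933 319.33650802195996 242.09076726536702 [-0.04316714  0.          0.          0.          0.        ] [[1.0, 0.001, -0.001, -0.65], [-0.002, 0.945, -0.327, 0.043], [0.001, 0.327, 0.945, -0.381], [0.0, 0.0, 0.0, 1.0]]
```

View pics/scene0.png

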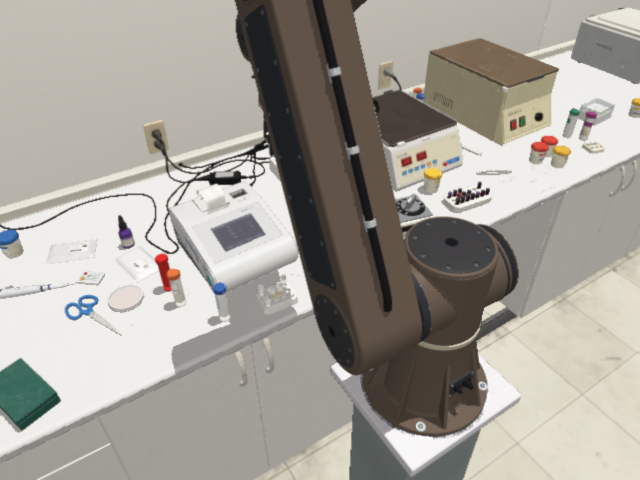

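View pics/side0.png

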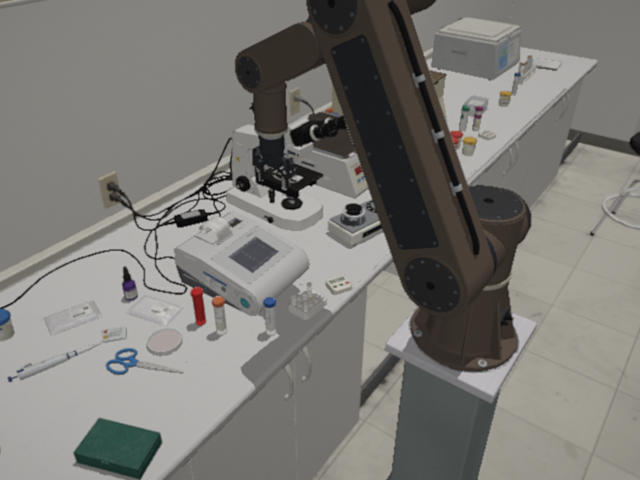

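View pics/wrist0.png

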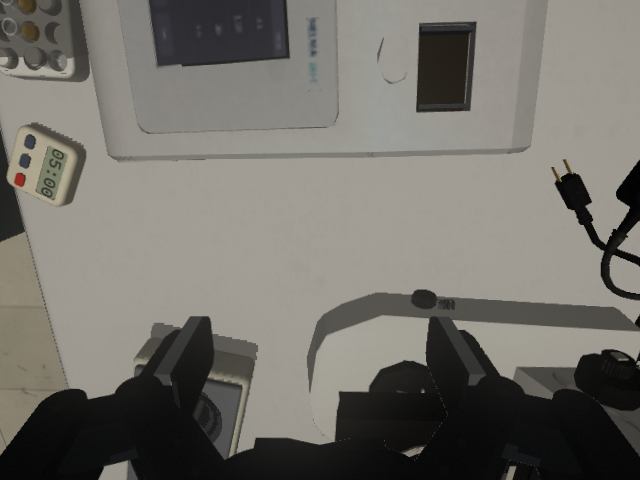

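```bash
cat > h.py <<'E'
from cell import manip,get_image,silhouettes
import cv2,numpy as np
def KD(p): return np.array([[p["fx"],0,p["cx"]],[0,p["fy"],p["cy"]],[0,0,1.]]),np.array(p["dist"],float)
F=np.diag([1.,-1,-1])
def ray(p,uv):
    K,D=KD(p); V=np.array(p["view"]); x=cv2.undistortPoints(np.array([[uv]],float),K,D)[0,0]
    R=V[:3,:3]; return -R.T@V[:3,3], R.T@(F@np.array([x[0],x[1],1.]))
def onz(p,uv,z):
    c,d=ray(p,uv); return c+d*(z-c[2])/d[2]
def proj(p,X):
    K,D=KD(p); V=np.array(p["view"]); X=np.atleast_2d(X).astype(float)
    c=(X@V[:3,:3].T+V[:3,3])@F
    return cv2.projectPoints(c,np.zeros(3),np.zeros(3),K,D)[0][:,0]
E
python3 - <<'E'
from h import *
P={n:get_image(n) for n in("scene","side","wrist")}
for n,p in P.items():
    print(n,(-np.array(p["view"])[:3,:3].T@np.array(p["view"])[:3,3]).round(3))
    for l in("mixer","dial","cradle","tube_orange","tube_blue","vial_rack","timer","cup_yellow"):
        for r in silhouettes(p,l)[:3]:
            m=r["pixels"]; ys,xs=np.nonzero(m)
            print(" ",l,round(r["conf"],2),[int(v) for v in r["rect"]],int(m.sum()),onz(p,(xs.mean(),ys.mean()),0.05).round(3) if len(xs) else '')
E
```

```text
scene [-0.474  0.571  1.014]
  mixer 0.85 [397, 195, 432, 233] 830 [ 0.459 -0.342  0.05 ]
  dial 0.53 [398, 191, 420, 208] 246 [ 0.49  -0.364  0.05 ]
  tube_orange 0.84 [155, 254, 170, 290] 334 [0.619 0.387 0.05 ]
  tube_orange 0.65 [164, 270, 183, 305] 396 [0.54  0.381 0.05 ]
  tube_blue 0.96 [210, 279, 230, 322] 500 [0.43  0.303 0.05 ]
  tube_blue 0.53 [396, 194, 433, 235] 825 [ 0.461 -0.343  0.05 ]
  cup_yellow 0.95 [422, 166, 440, 192] 365 [ 0.557 -0.511  0.05 ]
  cup_yellow 0.48 [255, 275, 297, 311] 1037 [0.368 0.182 0.05 ]
side [-0.353  1.166  1.093]
  mixer 0.84 [328, 202, 381, 244] 1607 [ 0.487 -0.218  0.05 ]
  cradle 0.79 [345, 205, 360, 215] 170 [ 0.54  -0.286  0.05 ]
  tube_orange 0.74 [213, 296, 226, 331] 374 [0.535 0.377 0.05 ]
  tube_orange 0.61 [190, 286, 205, 325] 400 [0.607 0.382 0.05 ]
  tube_blue 0.93 [264, 298, 273, 335] 426 [0.424 0.3   0.05 ]
  vial_rack 0.56 [287, 279, 329, 319] 855 [0.373 0.203 0.05 ]
  timer 0.77 [325, 272, 354, 292] 377 [0.349 0.087 0.05 ]
wrist [0.651 0.084 0.373]
  mixer 0.81 [123, 341, 255, 480] 4796 [ 0.537 -0.203  0.05 ]
  vial_rack 0.69 [4, 2, 90, 83] 6745 [0.432 0.141 0.05 ]
  timer 0.95 [6, 123, 85, 204] 4626 [0.413 0.043 0.05 ]
```

```bash
python3 - <<'E'
from h import *
p=get_image("side")
print(proj(p,[[.65,0,.248],[.65,0,.3],[.65,0,.4],[.65,0,0]]).round())
for uv in [(230,195),(322,215),(268,222),(232,130)]: print(uv,onz(p,uv,0.03).round(3),onz(p,uv,0.2).round(3))
im=cv2.resize(p["image"][90:280,150:420],None,fx=2.9,fy=2.9,interpolation=cv2.INTER_CUBIC); cv2.imwrite("pics/s1.png",im)
E
```

```text
[[273. 182.]
 [272. 166.]
 [271. 135.]
 [276. 249.]]
(230, 195) [ 0.971 -0.13   0.03 ] [0.759 0.078 0.2  ]
(322, 215) [ 0.621 -0.217  0.03 ] [0.465 0.004 0.2  ]
(268, 222) [ 0.743 -0.072  0.03 ] [0.568 0.126 0.2  ]
(232, 130) [ 1.357 -0.558  0.03 ] [ 1.083 -0.282  0.2  ]
```

View pics/s1.png

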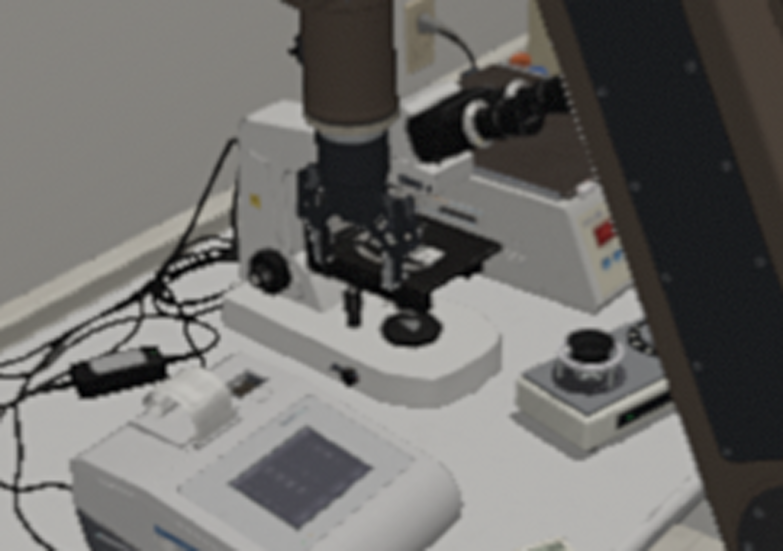

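```bash
python3 - <<'E'
from h import *
p=get_image("side")
for uv in [(344,122),(330,130),(300,138)]:
    c,d=ray(p,uv)
    for y in(-.1,-.15,-.2): print(uv,(c+d*(y-c[1])/d[1]).round(3))
E
python3 -m handwheel '[-0.05,0,0.03,0,-0.05,0,0.03,0,-0.05,0,0.02,0,-0.02,0,0,0,0,-0.04,0,0,0,0,0,0]'
python3 - <<'E'
from h import *
for n in("wrist","scene"): cv2.imwrite(f"pics/{n}1.png",get_image(n)["image"])
E
```

```text
(344, 122) [ 0.467 -0.1    0.451]
(344, 122) [ 0.5   -0.15   0.426]
(344, 122) [ 0.532 -0.2    0.401]
(330, 130) [ 0.514 -0.1    0.415]
(330, 130) [ 0.548 -0.15   0.388]
(330, 130) [ 0.583 -0.2    0.362]
(300, 138) [ 0.622 -0.1    0.361]
(300, 138) [ 0.661 -0.15   0.332]
(300, 138) [ 0.7   -0.2    0.303]
clock: 2.35
tool_pos: [0.4799, -0.0415, 0.3287]
tool_rot: [179.9, 0.0, 89.9]
wrist_force: [0.2, -0.2, -0.9]
finger_gap: 0.085
```

View pics/wrist1.png

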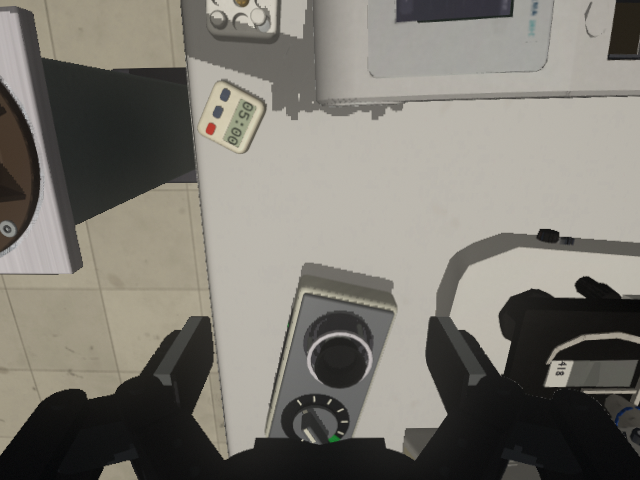

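View pics/scene1.png

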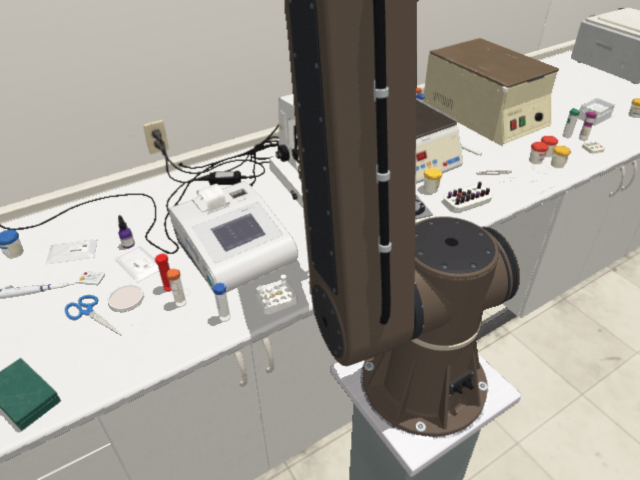

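```bash
python3 - <<'E'
from h import *
p=get_image("side"); cv2.imwrite("pics/side1.png",p["image"])
w=get_image("wrist")
for uv,z in [((339,358),.092),((315,420),.066)]: print(onz(w,uv,z).round(4))
E
```

```text
[ 0.5033 -0.2195  0.092 ]
[ 0.4754 -0.3355  0.066 ]
```

View pics/side1.png

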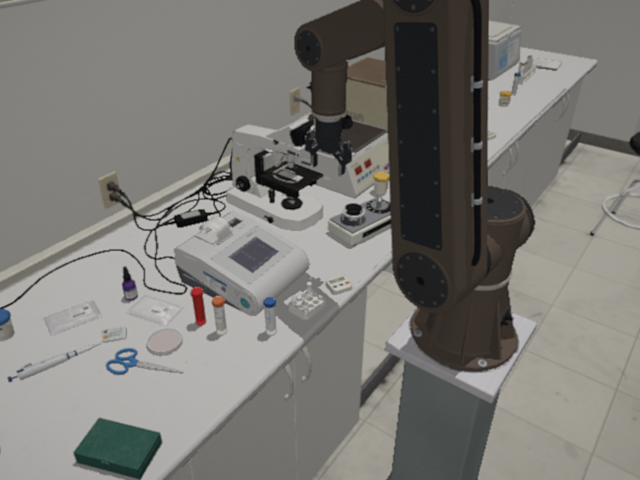

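```bash
python3 -m handwheel '[0,0.04,0.05,0,0,0.04,0.05,0,0,0.04,0.05,0,0,0.04,0.05,0,0,0.03,0.05,0,0,0,0,0]'
python3 - <<'E'
from h import *
for n in("wrist","scene","side"):
  p=get_image(n); cv2.imwrite(f"pics/{n}2.png",p["image"])
  np.savez(f"pics/{n}2.npz",**p)
E
```

```text
clock: 3.3
tool_pos: [0.4805, 0.1489, 0.5768]
tool_rot: [179.7, -0.1, 90.2]
wrist_force: [0.1, -0.3, -1.9]
finger_gap: 0.0854
```

View pics/wrist2.png

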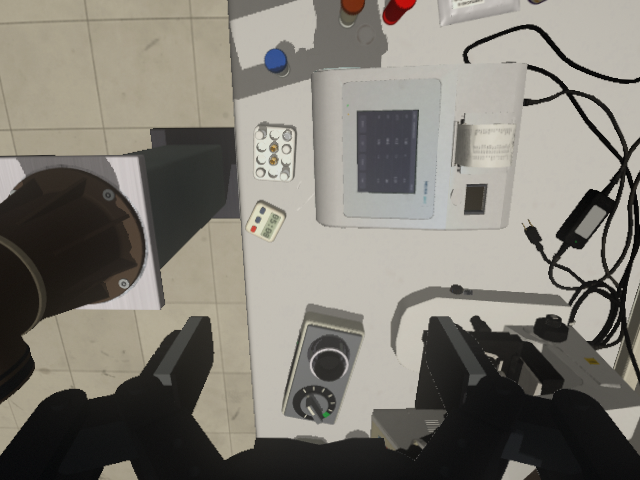

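View pics/scene2.png

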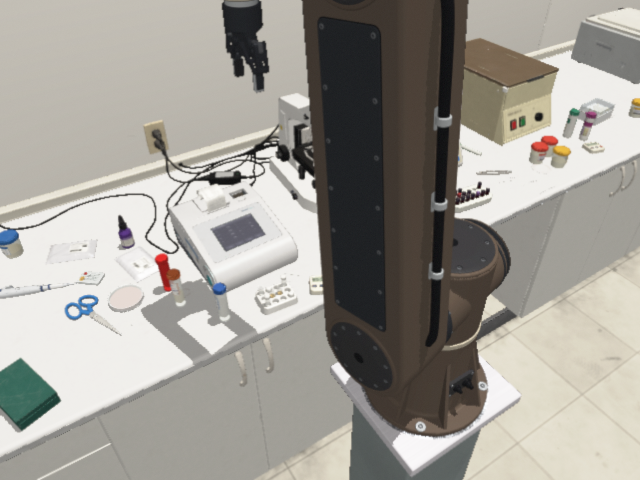

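View pics/side2.png

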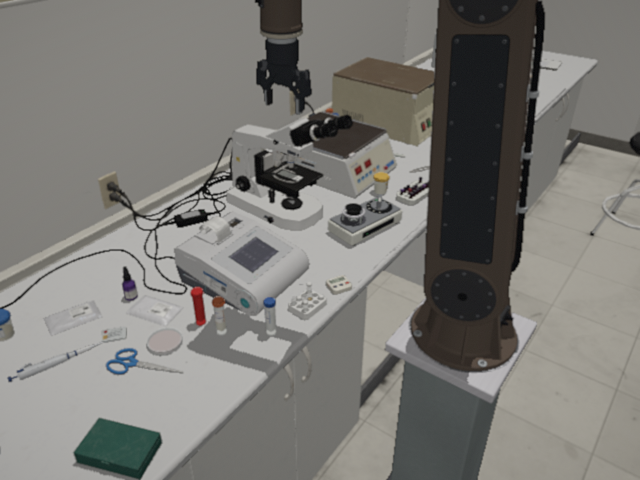

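```bash
python3 - <<'E'
import cv2
im=cv2.imread("pics/wrist2.png"); a=cv2.resize(im[270:480,270:640],None,fx=2.1,fy=2.1,interpolation=cv2.INTER_CUBIC)
a=cv2.convertScaleAbs(a,alpha=1.6,beta=20); cv2.imwrite("pics/w2z.png",a)
im=cv2.imread("pics/side2.png"); cv2.imwrite("pics/s2z.png",cv2.resize(im[90:260,220:420],None,fx=3.5,fy=3.5,interpolation=cv2.INTER_CUBIC))
E
```

```text
(no output)
```

View pics/w2z.png

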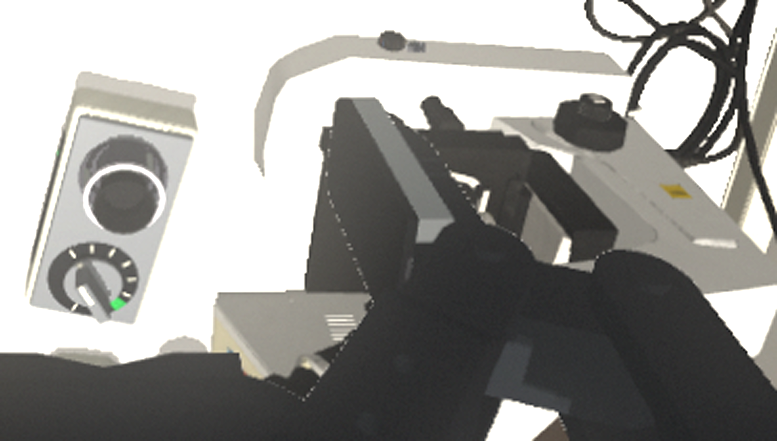

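View pics/s2z.png

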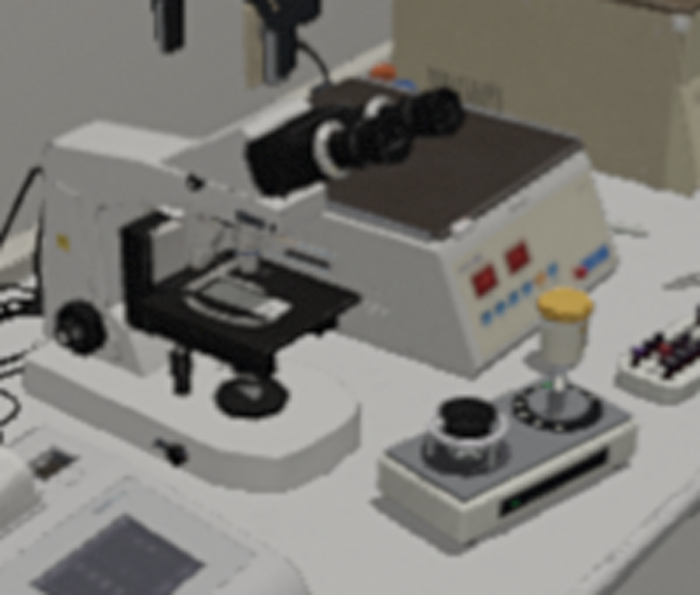

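```bash
python3 - <<'E'
from h import *
L=lambda n:{k:v for k,v in np.load(f"pics/{n}2.npz").items()}
w,s=L("wrist"),L("side")
for a,b in [((405,452),(351,118)),((405,452),(333,130)),((415,440),(333,130))]:
    c1,d1=ray(w,a);c2,d2=ray(s,b)
    t=np.linalg.lstsq(np.c_[d1,-d2],c2-c1,rcond=None)[0]; print((c1+d1*t[0]).round(3),(c2+d2*t[1]).round(3))
# mixer pts
for uv,z in [((329,360),.092),((315,402),.066)]: print(onz(w,uv,z).round(4))
E
```

```text
[ 0.591 -0.166  0.347] [ 0.529 -0.233  0.403]
[ 0.593 -0.174  0.34 ] [ 0.572 -0.201  0.364]
[ 0.607 -0.161  0.333] [ 0.572 -0.201  0.364]
[ 0.504  -0.2157  0.092 ]
[ 0.477  -0.3403  0.066 ]
```

```bash
python3 -m handwheel '[-0.02,-0.05,-0.02,0,0,-0.05,-0.03,0,0,-0.05,-0.03,0,0,-0.05,-0.04,0,0,-0.05,-0.04,0,0,-0.05,-0.04,0,0,-0.05,-0.04,0,0,0,0,0,0,0,0,0]' 0.06
python3 - <<'E'
from h import *
p=get_image("wrist"); cv2.imwrite(f"pics/wrist3.png",p["image"]);np.savez("pics/wrist3.npz",**p)
print(manip.get_state()["joints"].round(1))
for l in("mixer","dial","cradle"):
  for r in silhouettes(p,l)[:2]: print(l,r["conf"],r["rect"])
E
```

```text
clock: 4.58
tool_pos: [0.4592, -0.199, 0.3368]
tool_rot: [-179.9, -0.1, 89.9]
wrist_force: [0.9, 0.3, -0.3]
finger_gap: 0.0601
[-26.8  10.4 103.9   0.   65.7 -26.8]
mixer 0.79 [273.6, 146.9, 426.7, 356.5]
dial 0.82 [307.3, 294.1, 357.9, 350.6]
```

View pics/wrist3.png

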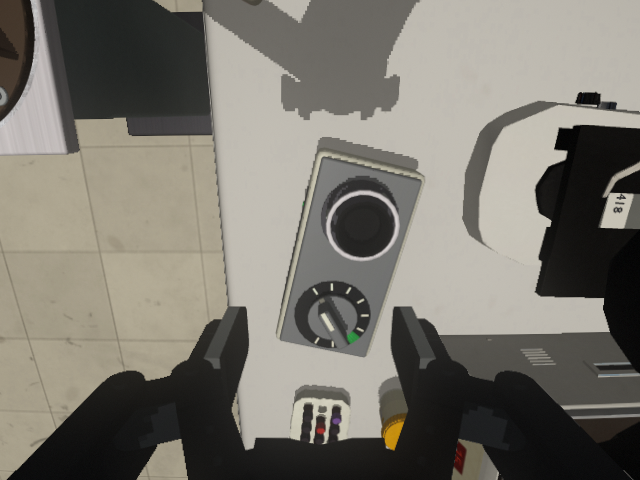

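```bash
python3 - <<'E'
import cv2
im=cv2.imread("pics/wrist3.png"); a=cv2.resize(im[265:385,270:420],None,fx=5,fy=5,interpolation=cv2.INTER_CUBIC)
cv2.imwrite("pics/w3z.png",a)
E
```

```text
(no output)
```

View pics/w3z.png

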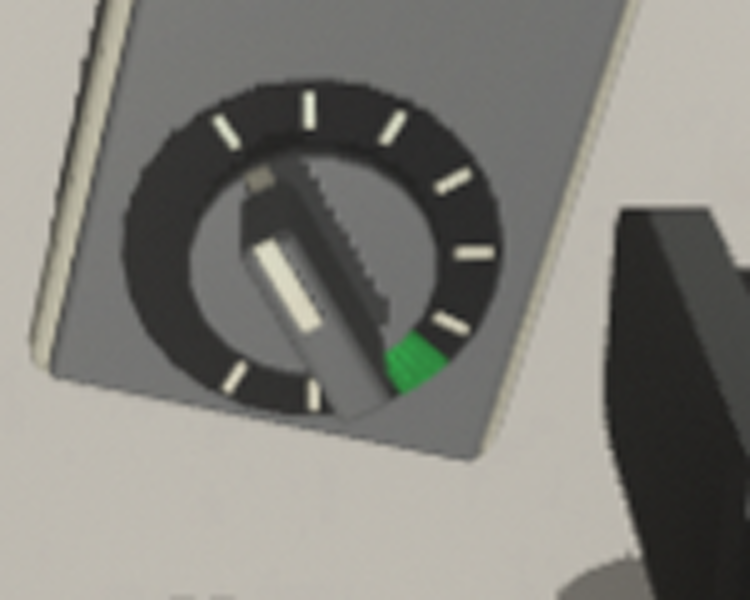

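```bash
cat > fit.py <<'E'
from h import *
from scipy.optimize import least_squares
w={k:v for k,v in np.load("pics/wrist3.npz").items()}
C=np.array([(475/5+270,458/5+265),(50/5+270,375/5+265),(322,157),(423,179)])
X=np.array([onz(w,c,.058) for c in C]); print(X.round(4)); 
print([round(float(np.linalg.norm(X[i]-X[j])),4) for i,j in((0,1),(2,3),(0,3),(1,2))])
# ring top circle ellipse: outer
loc=np.array([(.058,-.118),(-.058,-.118),(-.058,.118),(.058,.118)])
def f(p):
    c,s=np.cos(p[2]),np.sin(p[2]); R=np.array([[c,-s],[s,c]])
    return ((loc*p[3])@R.T+p[:2]-X[:,:2]).ravel()
r=least_squares(f,[.49,-.27,-.2,1]); p=r.x; print(p, np.degrees(p[2]), r.fun.round(4))
c,s=np.cos(p[2]),np.sin(p[2]); R=np.array([[c,-s],[s,c]])
print("cradle",p[:2]+R@[0,.06],"dial",p[:2]+R@[0,-.065])
Z=lambda a,b:(a/5+270,b/5+265)
B=[onz(w,Z(*q),.094) for q in[(243,250),(285,235),(340,418),(395,395)]]
B=np.array(B); print(B.round(4)); print("bar ctr",B.mean(0)); d=(B[0]+B[1]-B[2]-B[3])/2; print("len",np.linalg.norm(d),"ang",np.degrees(np.arctan2(d[1],d[0])), "q",2.356-(np.arctan2(d[1],d[0])-p[2]))
a,b=onz(w,Z(265,245),.094),onz(w,Z(310,325),.094);d=a-b;print("line",a,b,np.degrees(np.arctan2(d[1],d[0])))
print("green",onz(w,Z(415,362),.06))
E
python3 fit.py
```

```text
[[ 0.5174 -0.4074  0.058 ]
 [ 0.4107 -0.3829  0.058 ]
 [ 0.4625 -0.1596  0.058 ]
 [ 0.5708 -0.1825  0.058 ]]
[0.1095, 0.1107, 0.2312, 0.2293]
[ 0.49034448 -0.28311831 -0.22784634  0.97039682] -13.054633715524249 [ 0.0019  0.0001 -0.001   0.001  -0.0011  0.0007  0.0003 -0.0018]
cradle [ 0.50389728 -0.224669  ] dial [ 0.47566228 -0.34643839]
[[ 0.4589 -0.3268  0.094 ]
 [ 0.4681 -0.323   0.094 ]
 [ 0.481  -0.3704  0.094 ]
 [ 0.4934 -0.3643  0.094 ]]
bar ctr [ 0.47537019 -0.34611698  0.094     ]
len 0.04865414593763603 ang 119.17688552357208 q 0.04812461436354187
line [ 0.46373988 -0.32549841  0.094     ] [ 0.47388725 -0.34586065  0.094     ] 116.48902712012566
green [ 0.5011666  -0.37776414  0.06      ]
```

```bash
python3 -m handwheel '[0.005,-0.036,-0.03,0.12,0.005,-0.036,-0.03,0.12,0.005,-0.037,-0.03,0.125,0.0005,-0.037,-0.03,0.124,0,0,-0.03,0,0,0,0,0,0,0,0,0]' 0.045
python3 - <<'E'
from h import *
for n in("wrist",): p=get_image(n); cv2.imwrite(f"pics/{n}4.png",p["image"])
E
```

```text
clock: 5.65
tool_pos: [0.4763, -0.3447, 0.1887]
tool_rot: [180.0, 0.1, 118.1]
wrist_force: [0.2, 0.3, -0.5]
finger_gap: 0.0449
```

View pics/wrist4.png

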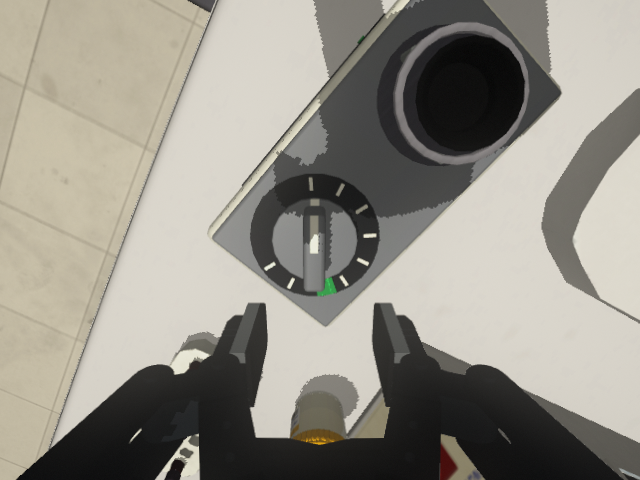

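```bash
python3 - <<'E'
from h import *
p=get_image("wrist")
a=np.radians(118)
c=np.array([.4755,-.3463,.094]);d=np.array([np.cos(a),np.sin(a),0])
print(proj(p,[c,c+.026*d,c-.026*d]).round(1))
im=cv2.resize(p["image"][170:330,230:400],None,fx=4.5,fy=4.5,interpolation=cv2.INTER_CUBIC)
cv2.imwrite("pics/w5z.png",im)
for n in ("cup_yellow",):
  for r in silhouettes(p,n): print(r["conf"],r["rect"], onz(p,((r["rect"][0]+r["rect"][2])/2,r["rect"][3]),.069))
E
```

```text
[[315.5 254.9]
 [315.4 214.4]
 [315.5 292.4]]
0.89 [289.2, 387.5, 346.5, 445.3] [ 0.56348079 -0.50839919  0.069     ]
```

View pics/w5z.png

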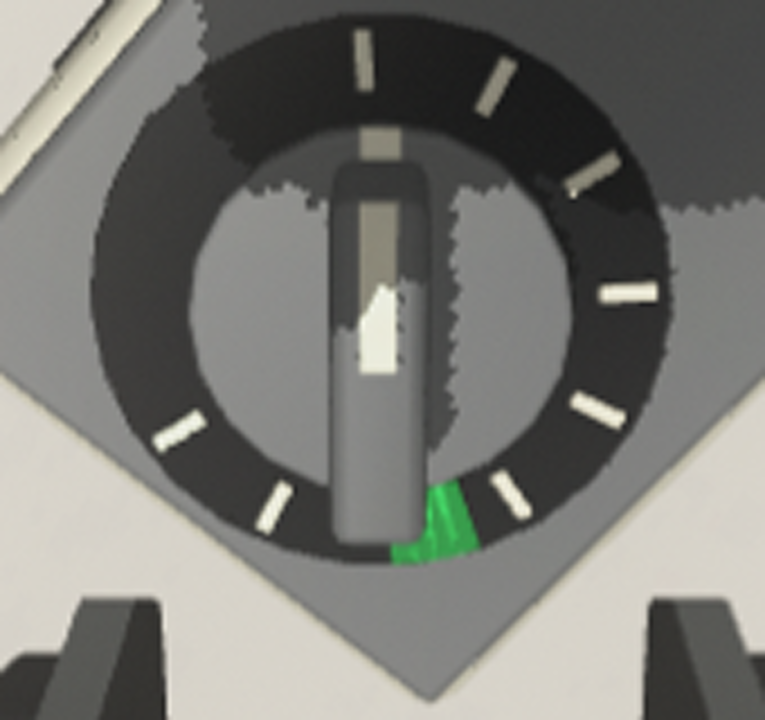

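```bash
python3 -m handwheel '[0,-0.001,-0.04,0,-0.001,0,-0.035,0,0,0,-0.025,0,0,0,0,0,0,0,0,0]' 
python3 -m handwheel '[0,0,0,0,0,0,0,0,0,0,0,0,0,0,0,0]' 0
```

```text
clock: 6.42
tool_pos: [0.4752, -0.3464, 0.0887]
tool_rot: [180.0, 0.1, 118.0]
wrist_force: [-0.0, 0.4, -0.1]
finger_gap: 0.0449
clock: 6.92
tool_pos: [0.474, -0.347, 0.0888]
tool_rot: [-180.0, 0.1, 118.0]
wrist_force: [-12.0, -5.7, 15.0]
finger_gap: 0.013
```

```bash
python3 -m handwheel '[-0.001,-0.0005,0,0,0,0,0,-0.1,0,0,0,-0.14,0,0,0,-0.14,0,0,0,0]'
```

```text
clock: 7.55
tool_pos: [0.4738, -0.3472, 0.0888]
tool_rot: [179.9, 0.1, 96.1]
wrist_force: [-4.6, -1.3, 13.9]
finger_gap: 0.0122
```

```bash
python3 -m handwheel '[0,0,0,-0.14,0,0,0,-0.14,0,0,0,-0.14,0,0,0,-0.14,0,0,0,-0.14,0,0,0,-0.14,0,0,0,-0.14,0,0,0,-0.14,0,0,0,-0.14,0,0,0,-0.14,0,0,0,0]'
python3 - <<'E'
from h import *
p=get_image("wrist"); cv2.imwrite("pics/w6.png",p["image"])
E
```

```text
clock: 8.93
tool_pos: [0.4737, -0.3472, 0.0888]
tool_rot: [179.9, -0.0, 15.9]
wrist_force: [-6.4, -1.9, 13.5]
finger_gap: 0.0128
```

View pics/w6.png

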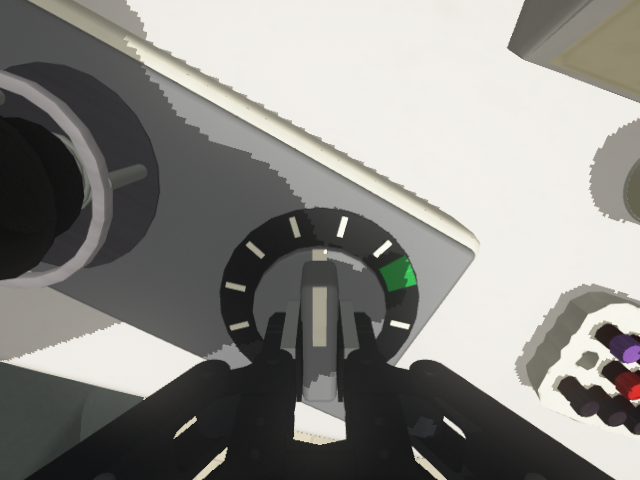

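```bash
python3 -m handwheel '[0,0,0,-0.14,0,0,0,-0.14,0,0,0,-0.14,0,0,0,-0.14,0,0,0,-0.14,0,0,0,-0.14,0,0,0,-0.14,0,0,0,-0.14,0,0,0,-0.03,0,0,0,0,0,0,0,0]'
python3 - <<'E'
from h import *
p=get_image("wrist"); cv2.imwrite("pics/w7.png",p["image"])
E
```

```text
clock: 10.35
tool_pos: [0.4735, -0.3471, 0.0888]
tool_rot: [180.0, -0.1, -49.9]
wrist_force: [-6.6, -1.0, 13.5]
finger_gap: 0.0132
```

View pics/w7.png

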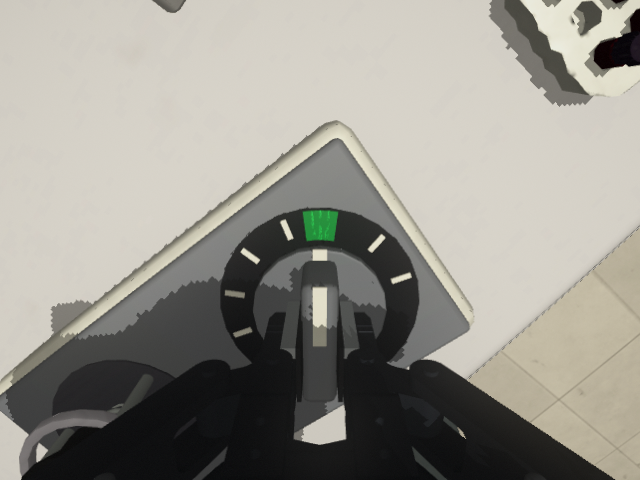

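```bash
python3 -m handwheel '[0,0,0,0,0,0,0,0,0,0,0,0]' 0.05
python3 -m handwheel '[0,0,0.03,0,0,0,0.05,0,0,0,0.05,0,0,0,0.05,0,0,0,0.03,0,0,0,0,0]'
python3 - <<'E'
from h import *
p=get_image("wrist"); cv2.imwrite("pics/w8.png",p["image"])
E
```

```text
clock: 10.78
tool_pos: [0.4736, -0.3465, 0.0874]
tool_rot: [-180.0, -0.0, -49.9]
wrist_force: [-0.5, -0.5, -0.1]
finger_gap: 0.0501
clock: 11.52
tool_pos: [0.4744, -0.3472, 0.2998]
tool_rot: [-180.0, -0.2, -49.9]
wrist_force: [-0.9, -0.9, 0.5]
finger_gap: 0.05
```

View pics/w8.png

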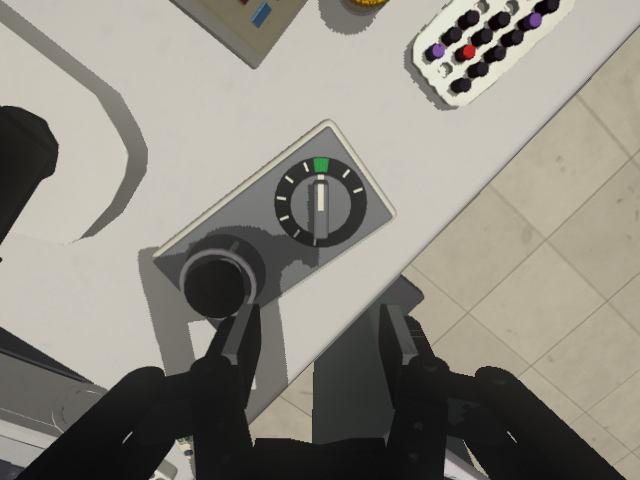

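```bash
python3 -m handwheel '[-0.02,0.05,0.01,0,0,0.06,0,0,0,0.06,0,0,0,0.06,0,0,0,0.06,0,0,0,0.06,0,0,0,0.06,0.01,0,0,0.06,0.01,0.17,0,0.06,0.01,0.17,0.015,0.06,0,0.17,0.015,0.06,0,0.17,0.015,0.06,0,0.19]' 0.0854
python3 - <<'E'
from h import *
p=get_image("wrist"); cv2.imwrite("pics/w9.png",p["image"]); np.savez("pics/w9.npz",**p)
print(manip.get_state()["tool_pos"])
for l in("tube_orange","tube_blue"):
  for r in silhouettes(p,l): print(l,r["conf"],r["rect"])
E
```

```text
clock: 13.08
tool_pos: [0.4981, 0.3654, 0.3358]
tool_rot: [179.9, 0.1, 0.2]
wrist_force: [0.9, -0.9, 0.9]
finger_gap: 0.0854
[0.4994018  0.37166369 0.33514312]
tube_orange 0.73 [275.4, 69.9, 310.8, 111.4]
tube_orange 0.69 [282.5, 146.9, 316.9, 195.0]
tube_blue 0.61 [354.3, 231.5, 393.5, 297.9]
```

View pics/w9.png

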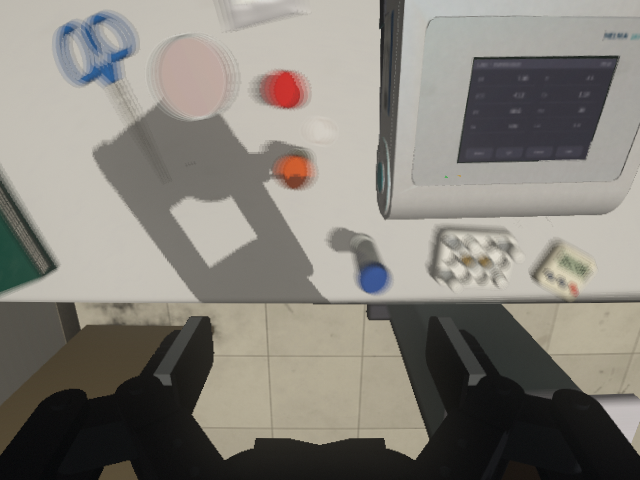

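```bash
python3 -m handwheel '[0,0,0,0,0,0,0,0]'
python3 - <<'E'
from h import *
p=get_image("wrist"); cv2.imwrite("pics/w10.png",p["image"]); np.savez("pics/w10.npz",**p)
for l in("tube_orange","tube_blue"):
  for r in silhouettes(p,l): print(l,r["conf"],r["rect"])
hsv=cv2.cvtColor(p["image"],cv2.COLOR_BGR2HSV)
im=p["image"][120:220,240:360]; cv2.imwrite("pics/w10z.png",cv2.resize(im,None,fx=6,fy=6,interpolation=cv2.INTER_CUBIC))
E
```

```text
clock: 13.48
tool_pos: [0.4983, 0.3622, 0.3371]
tool_rot: [180.0, 0.0, -0.3]
wrist_force: [-0.4, 0.1, -0.0]
finger_gap: 0.0852
tube_orange 0.62 [279.7, 147.7, 313.9, 192.5]
tube_orange 0.59 [271.7, 72.8, 304.5, 109.1]
tube_blue 0.8 [352.4, 236.1, 391.4, 293.5]
```

View pics/w10z.png

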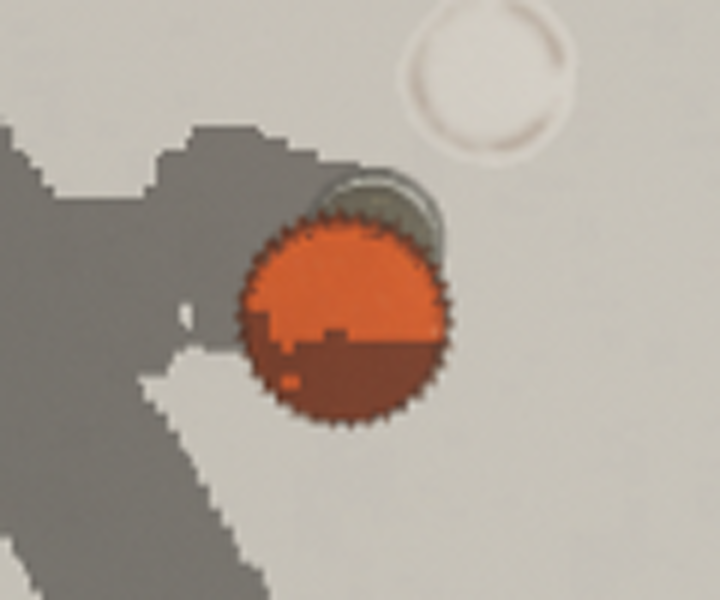

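```bash
python3 - <<'E'
from h import *
p={k:v for k,v in np.load("pics/w10.npz").items()}
print(onz(p,(297.5,173),.112), onz(p,(297.5,173-17.3),.112),onz(p,(302.8,159.7),0))
print("red",onz(p,(288,91),.112),"blue",onz(p,(375,278),.112))
E
```

```text
[0.52974949 0.3819454  0.112     ] [0.54545351 0.38161394 0.112     ] [0.52866113 0.3814676  0.        ]
red [0.60076294 0.38870598 0.112     ] blue [0.42354824 0.3057407  0.112     ]
```

```bash
python3 -m handwheel '[0.0155,0.01,-0.05,0,0.0155,0.0095,-0.05,0,0,0,-0.05,0,0,0,-0.04,0,0,0,-0.034,0,0,0,-0.03,0,0,0,0,0,0,0,0,0]' 0.08
python3 - <<'E'
from h import *
p=get_image("wrist"); cv2.imwrite("pics/w11.png",p["image"])
E
```

```text
clock: 14.62
tool_pos: [0.5301, 0.3831, 0.0846]
tool_rot: [-180.0, -0.1, -0.2]
wrist_force: [-0.4, -0.2, 1.1]
finger_gap: 0.0801
```

View pics/w11.png

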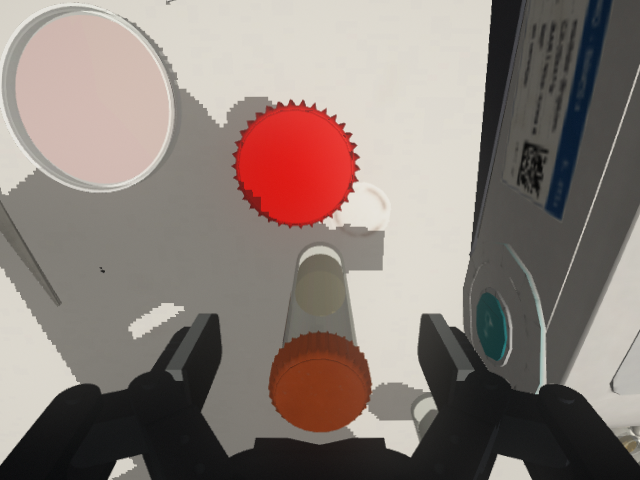

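```bash
python3 -m handwheel '[0,0,0,0,0,0,0,0,0,0,0,0,0,0,0,0]' 0
python3 -m handwheel '[0,0,0.02,0,0,0,0.05,0,0,0,0.05,0,0,0,0.05,0,0,0,0.05,0,0,0,0,0,0,0,0,0]'
python3 - <<'E'
from h import *
p=get_image("wrist"); cv2.imwrite("pics/w12.png",p["image"])
p=get_image("side"); cv2.imwrite("pics/s12.png",p["image"])
E
```

```text
clock: 15.18
tool_pos: [0.5298, 0.3832, 0.0841]
tool_rot: [-180.0, -0.0, -0.2]
wrist_force: [-0.7, -1.2, 7.7]
finger_gap: 0.0324
clock: 16.05
tool_pos: [0.5291, 0.3828, 0.3038]
tool_rot: [-180.0, -0.0, -0.2]
wrist_force: [0.5, 0.5, -1.0]
finger_gap: 0.0322
```

View pics/w12.png

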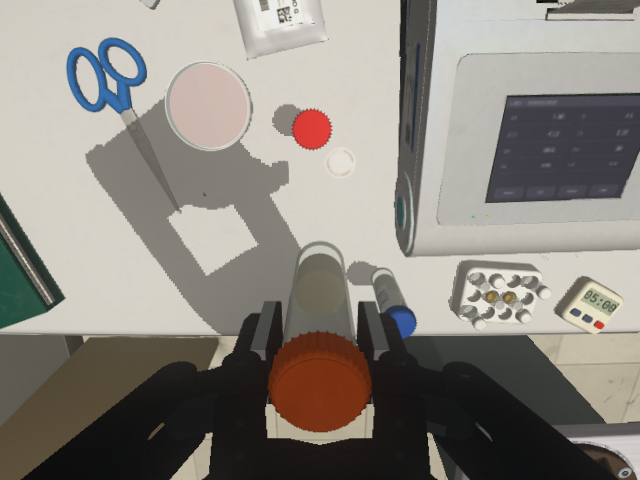

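View pics/s12.png

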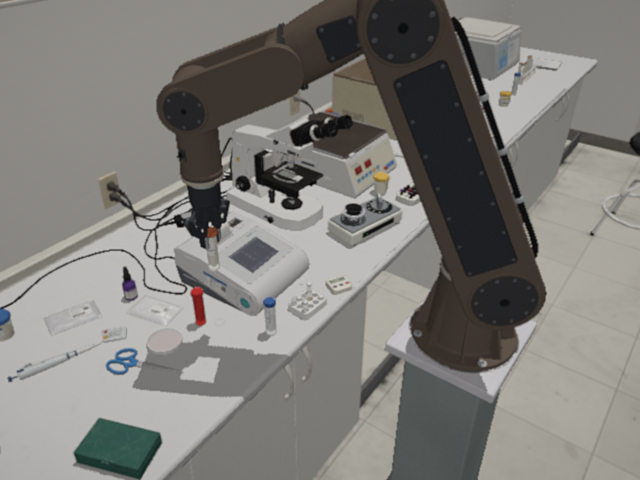

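```bash
python3 - <<'E'
from h import *
w={k:v for k,v in np.load("pics/wrist3.npz").items()}
c=np.array([.5039,-.2247]); t=np.linspace(0,2*np.pi,73)
im=cv2.resize(w["image"][160:290,290:440],None,fx=5,fy=5,interpolation=cv2.INTER_CUBIC)
for r,z,col in((.038,.092,(0,0,255)),(.033,.092,(255,0,0)),(.0295,.104,(0,255,0))):
    q=proj(w,np.c_[c[0]+r*np.cos(t),c[1]+r*np.sin(t),t*0+z]); q=(q-[290,160]+.5)*5
    cv2.polylines(im,[q.astype(int)],True,col,1)
cv2.imwrite("pics/ring.png",im)
p=get_image("wrist"); s=manip.get_state()["tool_pos"]; print(s,proj(p,[s-[0,0,.084],s+[0,0,.028]]))
E
```

```text
[0.52889163 0.38259839 0.30214603] [[319.18673223 261.79023267]
 [320.03887961 393.8314006 ]]
```

View pics/ring.png

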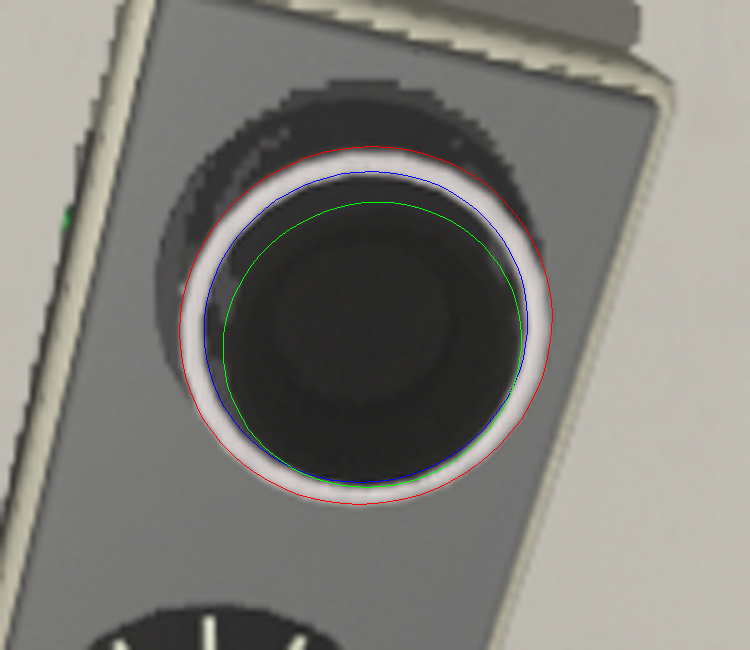

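```bash
python3 - <<'E'
from h import *
p=get_image("wrist"); s=manip.get_state()["tool_pos"]; t=np.linspace(0,2*np.pi,73)
for dx,col in((0,(0,0,255)),(-.004,(255,0,0))):
  for z in(-.084,.028):
    q=proj(p,np.c_[s[0]+dx+.017*np.cos(t),s[1]+.017*np.sin(t),t*0+s[2]+z]); cv2.polylines(p["image"],[(q*16).astype(int)],True,col,1,shift=4)
cv2.imwrite("pics/tubeov.png",cv2.resize(p["image"][220:450,220:420],None,fx=2.6,fy=2.6))
E
```

```text
(no output)
```

View pics/tubeov.png

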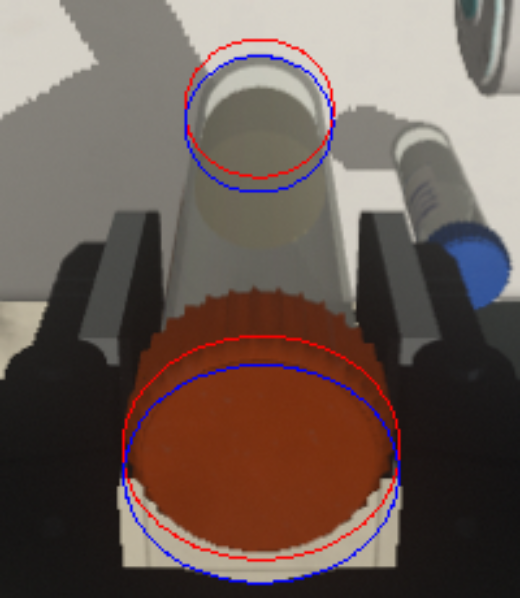

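```bash
python3 -m handwheel '[-0.02,-0.04,0.02,0,-0.03,-0.05,0.02,0.15,-0.02,-0.05,0,0.17,0,-0.06,0,0.17,0,-0.06,0,0.17,0,-0.06,0,0.17,0,-0.06,0,0.17,0,-0.06,0,0.17,0,-0.06,0,0.17,0,-0.05,0,0.17,0,-0.04,0,0.061,0,0,0,0]'
python3 -m handwheel '[0.015,-0.01,-0.02,0,0.015,-0.007,-0.02,0,0.007,0,-0.02,0,0,0,0,0,0,0,0,0]'
python3 - <<'E'
from h import *
for n in("wrist","side"):
  p=get_image(n); cv2.imwrite(f"pics/{n}13.png",p["image"])
E
```

```text
clock: 17.75
tool_pos: [0.4614, -0.1711, 0.3426]
tool_rot: [-179.9, -0.0, 83.4]
wrist_force: [0.4, 1.1, -1.5]
finger_gap: 0.0316
clock: 18.38
tool_pos: [0.4986, -0.1853, 0.2838]
tool_rot: [-180.0, -0.0, 83.6]
wrist_force: [0.8, -0.1, -0.7]
finger_gap: 0.0323
```

View pics/wrist13.png

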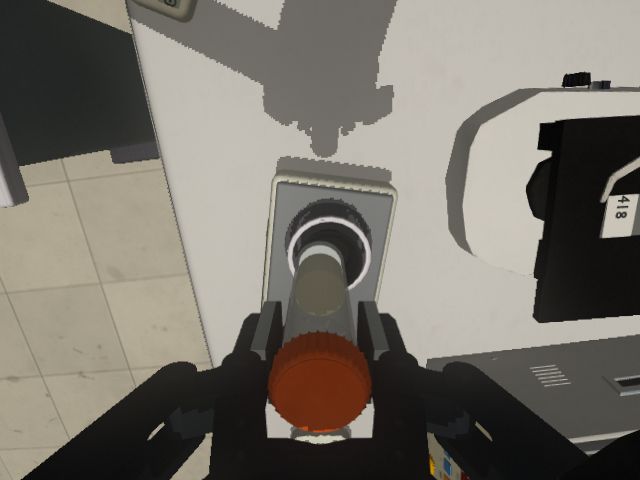

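View pics/side13.png

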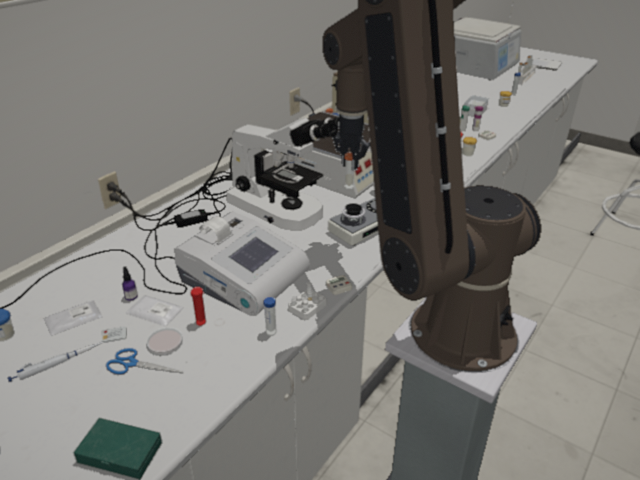

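```bash
python3 -m handwheel '[0.003,-0.02,-0.02,0,0.002,-0.019,-0.03,0,0,0,-0.03,0,0,0,0,0,0,0,0,0]'
python3 - <<'E'
from h import *
s=manip.get_state(); print(s["tool_pos"],s["wrist_force"])
p=get_image("wrist"); np.savez("pics/w14.npz",**p); im=p["image"].copy(); t=np.linspace(0,2*np.pi,73)
def circ(x,y,z,r,col):
    q=proj(p,np.c_[x+r*np.cos(t),y+r*np.sin(t),t*0+z]); cv2.polylines(im,[(q*16).astype(int)],True,col,1,shift=4)
circ(.5037,-.2247,.092,.038,(0,0,255)); circ(.5037,-.2247,.104,.0295,(0,255,0))
cv2.imwrite("pics/w14.png",im)
p=get_image("side"); cv2.imwrite("pics/s14.png",cv2.resize(p["image"][120:260,300:440],None,fx=5,fy=4,interpolation=cv2.INTER_CUBIC))
E
```

```text
clock: 19.1
tool_pos: [0.5042, -0.2249, 0.2048]
tool_rot: [179.9, 0.0, 83.6]
wrist_force: [0.1, 0.9, 1.0]
finger_gap: 0.0321
[ 0.50422525 -0.2249288   0.20480055] [0.05345571 0.85690822 0.99758789]
```

View pics/w14.png

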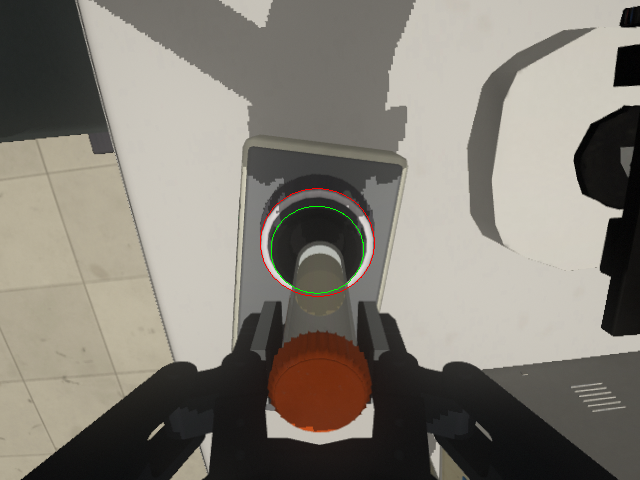

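View pics/s14.png

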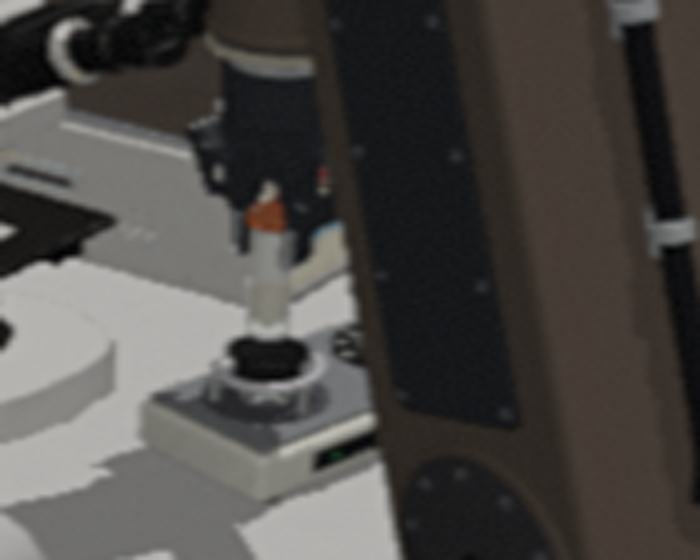

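```bash
python3 -m handwheel '[-0.0005,0,-0.01,0,0,0,-0.01,0,0,0,-0.005,0,0,0,0,0]'
python3 -m handwheel '[0,0,-0.005,0,0,0,-0.004,0,0,0,0,0,0,0,0,0]'
python3 -m handwheel '[0,0,-0.005,0,0,0,0,0,0,0,0,0]'
```

```text
clock: 19.7
tool_pos: [0.5029, -0.2247, 0.1778]
tool_rot: [-179.9, -0.0, 83.6]
wrist_force: [-0.3, -1.0, -0.5]
finger_gap: 0.0321
clock: 20.2
tool_pos: [0.5032, -0.2249, 0.1695]
tool_rot: [180.0, 0.0, 83.6]
wrist_force: [-0.4, -0.2, -0.1]
finger_gap: 0.0322
clock: 20.58
tool_pos: [0.5034, -0.2249, 0.1646]
tool_rot: [180.0, 0.0, 83.6]
wrist_force: [0.7, 0.5, 1.8]
finger_gap: 0.0324
```

```bash
python3 -m handwheel '[0,0,-0.003,0,0,0,-0.002,0,0,0,0,0,0,0,0,0]'
python3 -m handwheel '[0,0,-0.003,0,0,0,-0.001,0,0,0,0,0,0,0,0,0]'
python3 - <<'E'
from h import *
import time
print([manip.get_state()["wrist_force"].round(1).tolist() for _ in range(2)], manip.get_state()["tool_pos"])
for n in("wrist","side","scene"):
  p=get_image(n); cv2.imwrite(f"pics/{n}15.png",p["image"]); np.savez(f"pics/{n}15.npz",**p)
  print(n,manip.get_state()["wrist_force"].round(2))
E
```

```text
clock: 21.08
tool_pos: [0.5033, -0.2249, 0.1595]
tool_rot: [180.0, 0.0, 83.6]
wrist_force: [1.1, -1.0, 4.6]
finger_gap: 0.0322
clock: 21.58
tool_pos: [0.5034, -0.2249, 0.1555]
tool_rot: [180.0, 0.0, 83.6]
wrist_force: [0.8, -1.4, 6.3]
finger_gap: 0.0321
[[0.8, -1.4, 6.3], [0.8, -1.4, 6.3]] [ 0.50335377 -0.22489752  0.15547591]
wrist [ 1.21 -0.05  6.15]
side [ 1.21 -0.42  5.18]
scene [ 1.3  -1.24  6.44]
```

View pics/wrist15.png

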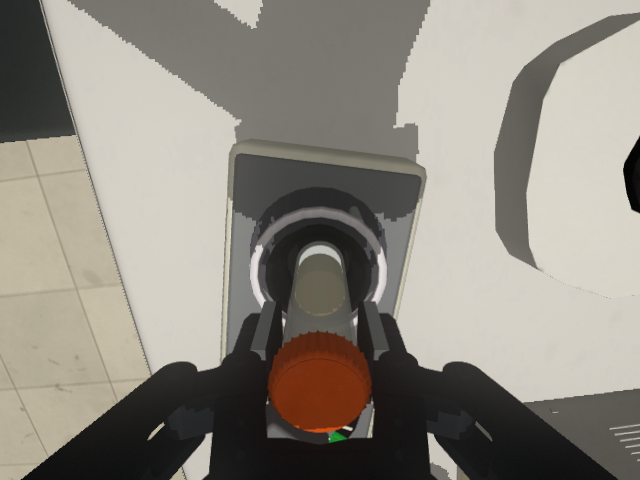

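```bash
python3 -m handwheel '[0,0,-0.003,0,0,0,0,0,0,0,0,0,0,0,0,0]'
python3 - <<'E'
from h import *
f=[]
for n in("wrist","side","scene","wrist","side","wrist"):
  p=get_image(n); cv2.imwrite(f"pics/{n}16.png",p["image"]); np.savez(f"pics/{n}16.npz",**p)
  f.append(manip.get_state()["wrist_force"]); 
print(np.round(f,1).tolist(),np.mean(f,0),manip.get_state()["tool_pos"])
for n,(x,y,w,h),k in(("side",(320,180,70,60),9),("wrist",(220,180,200,150),4)):
  for i in(15,16):
    im=cv2.imread(f"pics/{n}{i}.png"); cv2.imwrite(f"pics/{n}{i}z.png",cv2.resize(im[y:y+h,x:x+w],None,fx=k,fy=k,interpolation=cv2.INTER_CUBIC))
E
```

```text
clock: 22.22
tool_pos: [0.5034, -0.2249, 0.1526]
tool_rot: [180.0, 0.0, 83.6]
wrist_force: [0.6, -1.0, 7.6]
finger_gap: 0.0322
[[1.1, -1.1, 7.1], [0.8, 0.1, 7.3], [1.1, 0.1, 6.6], [0.4, -1.0, 6.8], [0.8, -0.1, 6.6], [1.6, -0.6, 6.3]] [ 0.96689041 -0.43095465  6.76847708] [ 0.50335725 -0.22489946  0.15256603]
```

View pics/side16z.png

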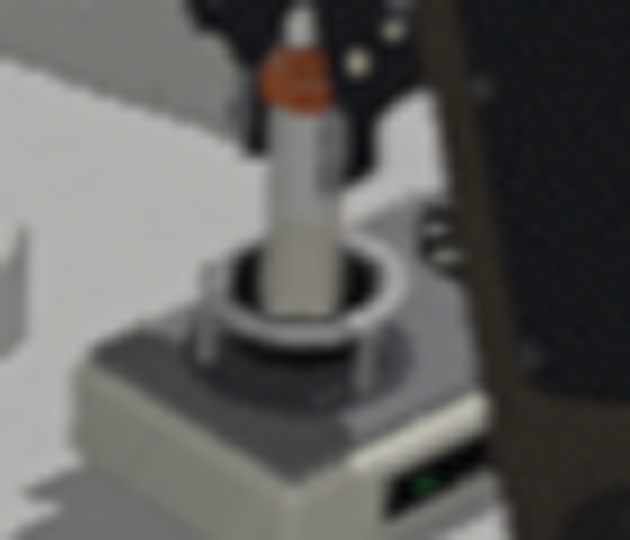

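View pics/wrist16z.png

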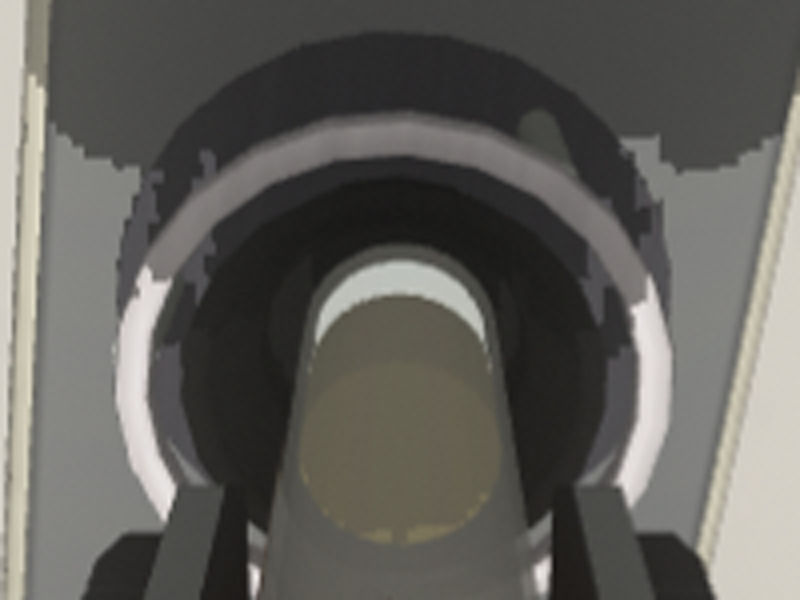

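```bash
cat > ov.py <<'E'
from h import *
import sys
n=sys.argv[1]; (x,y,w,h),k={"wrist":((220,180,200,150),4),"side":((320,180,70,60),11)}[n[:-2]]
p={a:b for a,b in np.load(f"pics/{n}.npz").items()}
im=cv2.resize(p["image"][y:y+h,x:x+w],None,fx=k,fy=k,interpolation=cv2.INTER_CUBIC); t=np.linspace(0,2*np.pi,120)
cx,cy=float(sys.argv[2]),float(sys.argv[3])
def circ(r,z,col):
    q=(proj(p,np.c_[cx+r*np.cos(t),cy+r*np.sin(t),t*0+z])-[x,y]+.5)*k
    cv2.polylines(im,[q.astype(int)],True,col,1)
circ(.038,.092,(0,0,255));circ(.033,.092,(0,0,255))
circ(.0295,.092,(0,255,0));circ(.0295,.087,(255,0,0));circ(.0295,.096,(0,255,255))
cv2.imwrite("pics/ov.png",im)
E
python3 ov.py wrist16 .5037 -.2247
```

```text
(no output)
```

View pics/ov.png

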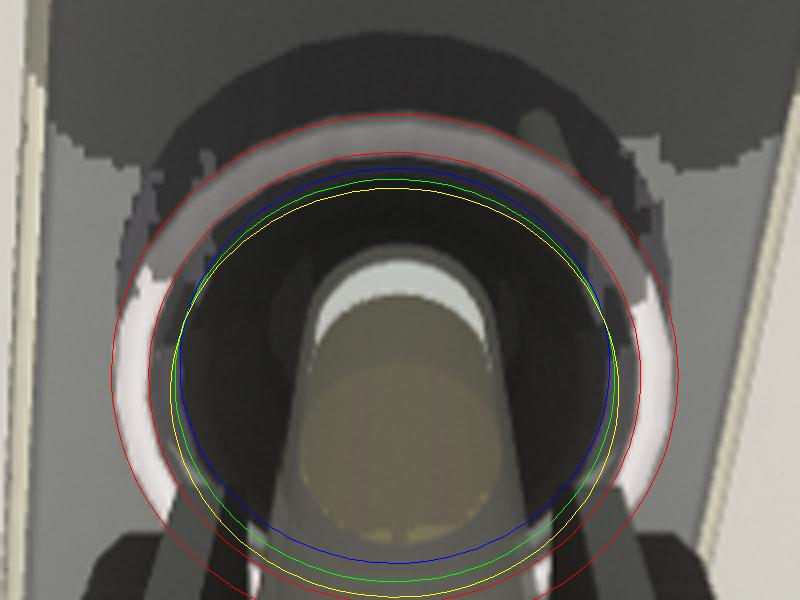

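```bash
python3 - <<'E'
from h import *
# contrast-enhanced overlays, before(15)/after(16)
out=[]
for i in (15,16):
    p={a:b for a,b in np.load(f"pics/wrist{i}.npz").items()}
    x,y,w,h,k=240,200,160,130,4.9
    g=np.clip(p["image"][y:y+h,x:x+w].astype(float)*3,0,255).astype(np.uint8)
    out.append(cv2.resize(g,(395,int(395*h/w)*1),interpolation=cv2.INTER_CUBIC))
cv2.imwrite("pics/cmp.png",np.hstack(out))
p={a:b for a,b in np.load("pics/wrist16.npz").items()}
g=np.clip(p["image"][200:320,250:390].astype(float)*4,0,255).astype(np.uint8)
cv2.imwrite("pics/cmp2.png",cv2.resize(g,None,fx=5,fy=5,interpolation=cv2.INTER_CUBIC))
E
python3 ov.py side16 .5037 -.2247; cp pics/ov.png pics/ovside.png
```

```text
(no output)
```

View pics/cmp2.png

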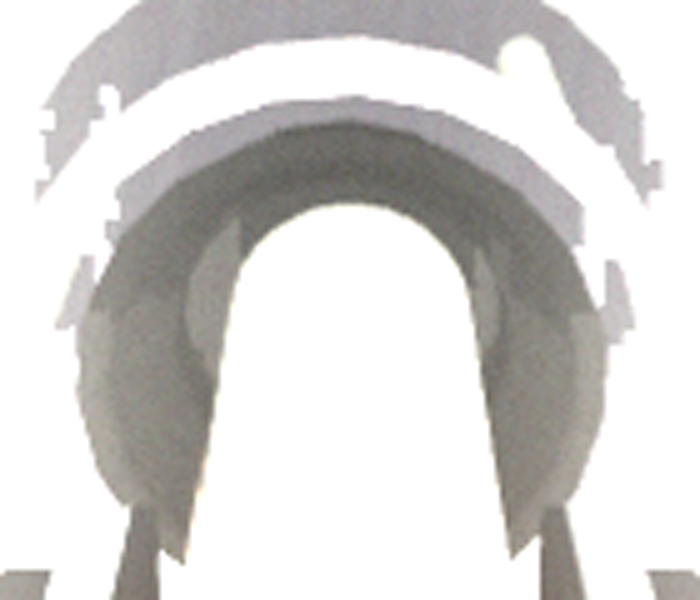

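View pics/ovside.png

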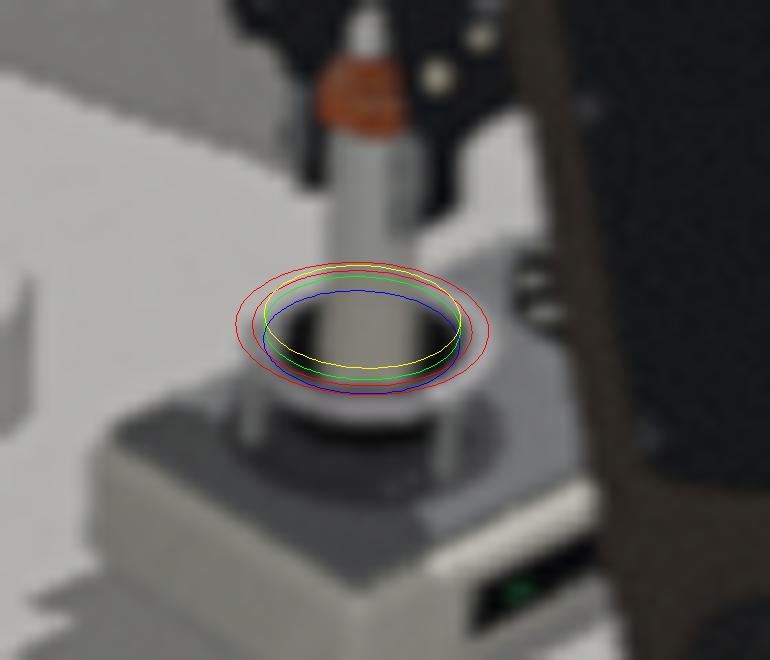

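```bash
python3 - <<'E'
from h import *
p={a:b for a,b in np.load("pics/w14.npz").items()}
g=np.clip(p["image"][180:310,250:390].astype(float)*4,0,255).astype(np.uint8)
cv2.imwrite("pics/cmp3.png",cv2.resize(g,None,fx=5,fy=5,interpolation=cv2.INTER_CUBIC))
t=np.linspace(0,2*np.pi,720)
def ext(i,r,z,c=(.5037,-.2247)):
    q=proj(i,np.c_[c[0]+r*np.cos(t),c[1]+r*np.sin(t),t*0+z]); return q[:,0].min().round(1),q[:,0].max().round(1),q[:,1].min().round(1),q[:,1].max().round(1)
for r,z in((.038,.092),(.033,.092),(.0295,.104),(.0285,.104)): print(r,z,ext(p,r,z))
p={a:b for a,b in np.load("pics/wrist16.npz").items()}
for r,z in((.038,.092),(.033,.092),(.0295,.092),(.0285,.092),(.0295,.087),(.0285,.087)): print(16,r,z,ext(p,r,z))
E
```

```text
0.038 0.092 (np.float64(260.0), np.float64(373.9), np.float64(188.3), np.float64(295.9))
0.033 0.092 (np.float64(267.5), np.float64(366.4), np.float64(196.0), np.float64(289.4))
0.0295 0.104 (np.float64(270.5), np.float64(363.2), np.float64(205.8), np.float64(292.7))
0.0285 0.104 (np.float64(272.1), np.float64(361.6), np.float64(207.4), np.float64(291.3))
16 0.038 0.092 (np.float64(247.4), np.float64(389.0), np.float64(208.1), np.float64(337.9))
16 0.033 0.092 (np.float64(256.7), np.float64(379.7), np.float64(217.7), np.float64(330.3))
16 0.0295 0.092 (np.float64(263.3), np.float64(373.2), np.float64(224.3), np.float64(325.0))
16 0.0285 0.092 (np.float64(265.1), np.float64(371.3), np.float64(226.2), np.float64(323.4))
16 0.0295 0.087 (np.float64(264.5), np.float64(372.0), np.float64(221.6), np.float64(320.3))
16 0.0285 0.087 (np.float64(266.3), np.float64(370.1), np.float64(223.5), np.float64(318.8))
```

View pics/cmp3.png

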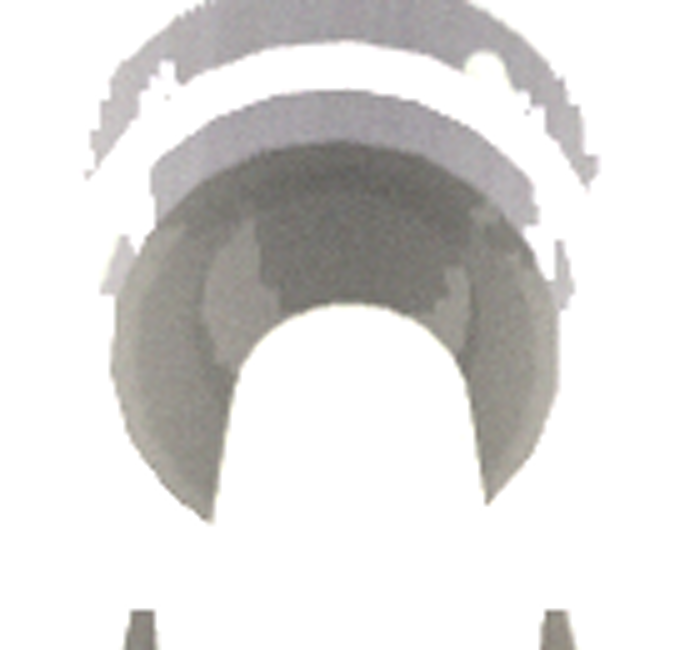

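```bash
python3 - <<'E'
from h import *
f=[];z=[]
for i in range(16):
  p=get_image("side" if i%2 else "scene")
  s=manip.get_state(); f.append(s["wrist_force"]); z.append(s["tool_pos"])
f=np.array(f); print(f.mean(0),f.std(0)/4,np.mean(z,0),s["clock"],s["finger_gap"])
cv2.imwrite("pics/scene17.png",p["image"])
E
```

```text
[ 0.79003578 -0.45417532  7.13993637] [0.10245074 0.11964359 0.13746723] [ 0.50336976 -0.22490822  0.15257348] 23.325 0.03194505894670413
```

```bash
python3 - <<'E'
from h import *
p=get_image("side"); cv2.imwrite("pics/s18.png",p["image"])
print(manip.close_job())
E
```

```text
the job is handed in; nothing more can be done
None
```

View pics/s18.png

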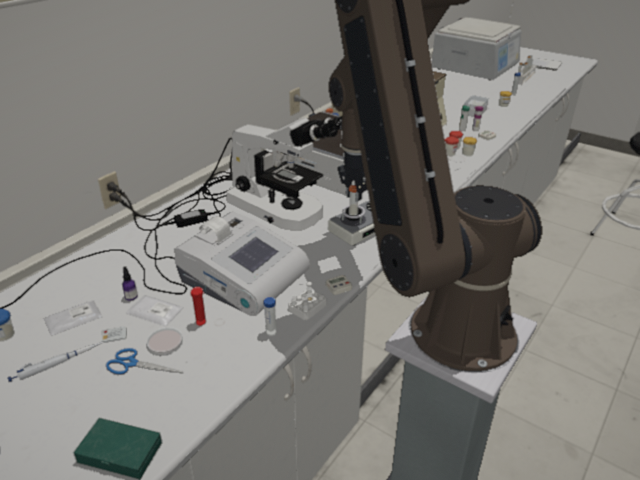

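The job is handed in, at about 23.4 s on the clock. I turned the dial about 168° clockwise until its pointer lined up with the green mark, and let go. I then set the orange-capped tube upright in the cradle and pressed it down. It is still gripped and held there.

- **Dial:** the wrist picture taken after I let go showed the white line pointing at the middle of the green mark.
- **Press depth, aiming for 12 mm:** most of the checks put it between 11.4 and 13.5 mm. They do not agree exactly:

| Check | Depth |
|---|---|
| Spring force (7.1 N measured, plus about 0.6 N for the tube's weight) | 11.4–12.8 mm |
| Arm height compared with the pick-up height | about 13.5 mm |
| Width of the cradle rim in the wrist picture | about 12 mm |
| Height of the rim's back edge in the same picture | about 16 mm |

I did not trust the back-edge figure because a small sideways shift of the cradle could produce it. I left the press where it was.

- **Tube tilt:** after the lift, the wrist picture hinted the tube might lean about 2° in the grip. It looked upright in the side picture and went in with under 1.5 N sideways force.
- **Other objects:** the blue-capped tube, vial rack and timer stood where they were in the last side picture. The yellow-lidded cup is hidden behind the arm there. It was last seen standing, at about 12 s, and I did not work near it afterwards.

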